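# Line up the feet and hold the rail over them for gluing

## Robot

A 6-joint arm with a two-finger parallel gripper is mounted at the origin on a cart in front of the work surface, level with it; the furniture and walls round the work are solid. World frame = base frame: x ahead of the robot, y to its left, z up, the work surface at z = 0. Lengths are in m, angles in degrees, forces in N, time in s.
With the tool pointing down it reaches from about 0.325 to 1 m from the base axis. Payload 5.1 kg.
Tool frame: the origin (TCP) lies at the very end of the fingers, on their centre line; the grasp point (between the pads) lies 19 mm behind it; z points along the fingers, y is the line along which they close (so a half turn about z gives the same grasp; the last joint's range is limited). The gripper opens to 85 mm and grips with 20 to 120 N. Pads are 22 mm wide; open, the fingers measure 114 mm over their backs; the gripper's body (76 mm by 85 mm) begins 54 mm behind the grasp point. The pads swing forward as they close: fully open they stand 13 mm farther back than shut.
Start: joints at [72.101, 7.093, 94.555, -0, 78.352, -4.733], TCP at [0.148, 0.633, 0.199] pointing down, gripper open.
Joint ranges: [-149.61, 149.61], [-58.7, 133.49], [1.44, 155.28], [-77.14, 257.14], [18.33, 153.61], [-166.67, 166.67]. Speed limits (degrees/s): [147.25, 147.25, 180, 180, 180, 180].

## Interface

Orientations are given as a 3x3 rotation matrix whose columns are the frame's x, y, z axes.
In Python, from rig import * gives the robot as it stands.
- The arm moves only by the tool drive_tool, never from a script. Its argument "deltas" is text: rows parted by semicolons, each of 7 numbers parted by spaces: the opening in per cent of the stroke, from 0 (shut) to 100 (fully open), then the shift along the world's x, y, z scaled (see below), then the turn, a rotation vector about the world's x, y, z scaled (see below). A call has 1 to 20 rows; each row is the pose to reach, as a shift and turn from the pose commanded when the call began, turning the shorter way round; what a row does not reach only later rows make up. The controller multiplies each number of a shift by 0.15 m and each number of a turn by pi rad. A row lasts 1/12 s, in which the tool goes at most 41.7 mm and 7.16 degrees, less where a joint would pass 70% of its speed; a pose out of reach is approached as far as the arm can. A call with a number of a shift or a turn outside -1 to 1 is refused whole. A call with a gripper value outside its range is refused whole. The fingers move at their own pace and stop on an object; "squeeze" is the grip in N (left out, the last holds). Time passes only in rows, so rows that repeat a pose let the fingers close. It gives the time, the measured TCP pose, the force, the opening and the grip force at its end, in the units of the state.
- get_state(): the state, without advancing time (a new reading comes with each control period).
- read_camera(name): name is "scene" or "top" or "wrist"; returns (picture, depth): 384x512x3 uint8, blue, green, red; 384x512 float32, m along the optical axis (not along the pixel's ray), 0 where there is no reading.
- camera_params(name): a dict with "camera_matrix" (3x3 intrinsics, pixels), "k1" (the pictures are not rectified: a ray, as slopes to the right and down, at radius r is drawn at 1 + k1 r^2 times it, then the intrinsics apply), "rvec" (rotation vector, rad) and "tvec" (3), from world to camera coordinates, as OpenCV has them. Camera axes: x right, y down, z forward; pixel columns grow to the right and rows downward; lengths in m; the calibration is good to about 2 mm. A picture is of the moment at which its call begins: read the wrist's pose just before it. camera_params takes no time and is no camera call; for the wrist camera it gives the pose at the moment of the call.
- hand_in(): hands the job in; it is judged then, once.
The state is a dict: "clock": time; "joint_positions": joint angles; "joint_vel": joint speeds; "effort": joint torques, N m; "ee_pos": TCP position; "tcp_rot": TCP orientation; "contact_force": force on the tool from outside, world axes, zero at the start; "wrist_torque": the same for the moment, N m; "gripper_width": finger opening in m; "gripper_force": force on a finger pad.
Only numpy, scipy, OpenCV 4.12 (cv2) and the standard library are available. Lean on these libraries where they do the work, as an engineer would, in place of code of your own. Each camera call takes 0.05 s, during which the arm holds its last target. There are 200 camera calls.

## Task

On the gluing board, slide the two loose wooden feet (do not lift them) flat against the metal fence, each between its own pair of blue lines, so that they make a straight, even row with the fixed middle foot, and let go of them. Then pick up the pale wooden rail and carry it over the jar, tape measure and bolt without disturbing them, and hold it still and level about one centimetre above the three feet, centred over the row, lengthways along it and never touching it. Finish while still holding the rail there, so that a colleague can brush glue on underneath.

Things in the scene. Friction and masses are not known exactly. Their poses are not given: they have to be found in the camera images.
- board: Fixed plywood board, 280 (x, the row) x 135 (y) x 12 mm; origin under its centre; turned up to 15 deg. Aluminium fence along its -y edge (right, seen from the robot), 34 mm above the table, inner face at y = -52.5 mm. A middle foot like the loose ones is fixed at x = 0 against the fence. Pairs of blue lines at x = -85 and +85 mm mark the seats.
- seat_near (a point): Where the centre of the nearer loose foot belongs: between the nearer pair of blue lines, against the fence, 33 mm above the table (half-way up a foot standing on the board). Axes as the board's: x along the row and away from the robot, y away from the fence, z up.
- seat_far (a point): The same for the farther loose foot, between the farther pair of blue lines.
- row_top (a point): Centre of the top face of the fixed middle foot, 54 mm above the table, which is the middle of the finished row's top. Axes as the board's.
- foot_near_c (a point): Centre of the nearer loose wooden foot: a block 48 (x) x 65 (y) x 42 mm high, about 0.16 kg, standing on the board near the nearer pair of blue lines, 15 to 45 mm short of the fence, up to 12 mm off along the row and turned up to 12 deg. Seated, its axes are parallel to the board's.
- foot_far_c (a point): Centre of the farther loose wooden foot, the same kind of block, near the farther pair of blue lines.
- strip_c (a point): Centre (9 mm above the underside) of the loose rail: a pale wooden strip 220 (x) x 45 (y) x 18 mm thick, about 0.1 kg, three brass-rimmed screw holes on top, lying flat on the table left of the board. Either end may lead. Grip it across its width at its middle.
- jar_c (a point): Centre of a white screw jar with a blue lid, 53 mm across and 72 mm high, standing loose between the rail and the board. Leave it where it is.
- measure_c (a point): Centre of a yellow tape measure, 36 x 74 mm and 62 mm high, standing loose between the rail and the board. Leave it where it is.
- bolt_c (a point): A steel hex bolt standing on its head, 19 mm across and 46 mm high, loose between the rail and the board; the point is 20 mm above its foot. Leave it where it is.
There are look-alikes about, which are no part of the job. Leave any purple look-alike of the part that bears foot_near_c alone.

How it is judged (in metres and radians):
On the way, in this order (a step that is already met when the one before it is completed fails the run):
1. both loose feet are seated in the row and let go, while the rail still lies on the table (x of foot_near_c in the frame of seat_near between -0.006 and 0.006 m and y of foot_near_c in the frame of seat_near between -0.005 and 0.005 m and z of foot_near_c in the frame of seat_near between -0.005 and 0.005 m and angle between the x axis of foot_near_c and the x axis of seat_near, either way round below 0.07 rad and angle between each of foot_near_c, foot_far_c's own z axis and vertical below 0.07 rad and contact force between each of foot_near, foot_far and the fingers below 0.1 N and x of foot_far_c in the frame of seat_far between -0.006 and 0.006 m and y of foot_far_c in the frame of seat_far between -0.005 and 0.005 m and z of foot_far_c in the frame of seat_far between -0.005 and 0.005 m and angle between the x axis of foot_far_c and the x axis of seat_far, either way round below 0.07 rad and height (world z) of strip_c below 0.02 m), for 0.2 s.
2. the rail is lifted clear off the table (height (world z) of strip_c above 0.07 m and contact force between strip and the fingers above 1 N), for 0.2 s.
At the end, for the whole second after the job is handed in: Loose feet upright on the board, released, within 6 mm of their seats along and 5 mm across the row, turned < 4 deg. Rail held still in the fingers, clear of feet and board, underside 3 to 22 mm above the feet, centre within 12 mm along and 9 mm across the row, turned and tilted < 4.5 deg (x of foot_near_c in the frame of seat_near between -0.006 and 0.006 m and y of foot_near_c in the frame of seat_near between -0.005 and 0.005 m and z of foot_near_c in the frame of seat_near between -0.005 and 0.005 m and angle between the x axis of foot_near_c and the x axis of seat_near, either way round below 0.07 rad and angle between each of foot_near_c, foot_far_c's own z axis and vertical below 0.07 rad and contact force between each of foot_near, foot_far and the fingers below 0.1 N and x of foot_far_c in the frame of seat_far between -0.006 and 0.006 m and y of foot_far_c in the frame of seat_far between -0.005 and 0.005 m and z of foot_far_c in the frame of seat_far between -0.005 and 0.005 m and angle between the x axis of foot_far_c and the x axis of seat_far, either way round below 0.07 rad and contact force between strip and foot_near below 0.1 N and contact force between strip and foot_far below 0.1 N and contact force between strip and board below 0.1 N and x of strip_c in the frame of row_top between -0.012 and 0.012 m and y of strip_c in the frame of row_top between -0.009 and 0.009 m and z of strip_c in the frame of row_top between 0.012 and 0.031 m and angle between the x axis of strip_c and the x axis of row_top, either way round below 0.08 rad and angle between strip_c's own z axis and vertical below 0.08 rad and linear speed of strip below 0.02 m/s and contact force between strip and the fingers above 1 N); the arm keeps its last pose, push and grip.
It fails at once if the parts jar is disturbed (moved more than 15 mm) (distance of jar_c from where it was at the start of the episode above 0.015 m).
It fails at once if the tape measure is disturbed (moved more than 15 mm) (distance of measure_c from where it was at the start of the episode above 0.015 m).
It fails at once if the bolt is disturbed (moved more than 15 mm) (distance of bolt_c from where it was at the start of the episode above 0.015 m).
It fails at once if the rail touches a foot or the board (contact force between strip and foot_near above 0.5 N or contact force between strip and foot_far above 0.5 N or contact force between strip and board above 0.5 N).
It fails at once if a foot is lifted instead of slid (height (world z) of any of foot_near_c, foot_far_c above 0.058 m).
It also fails if it takes over 54 s, if anything falls off the work surface, if the arm or the gripper's body presses on something with over 40 N, if the wrist force passes 120 N, or if a joint passes its speed limit or range.

## Working session

There is one attempt and no reset: what is moved stays moved. The work goes in short steps, Python scripts to look and compute and a tool call to move; the robot and the scene stay as the last step left them, time stands still between calls to the robot, and variables do not carry over. Pictures are saved under pics/ and viewed, at most 10 in all, crops included, and the job is handed in when it is done.

Besides the shell and the picture viewer there is one more tool, called after "Request:" by a JSON object that holds its "api" and its "payload", one argument or row to a line. drive_tool: Moves the arm, as the interface text tells. Shifts and turns lie within -1 to 1; 1 stands for 0.15 m of shift or pi rad of turn. Its arguments: {"type":"object","properties":{"deltas":{"type":"string"},"squeeze":{"type":"number"}},"required":["deltas"]}

```bash
mkdir -p pics; cat > h.py <<'E'
from rig import *
import numpy as np, cv2
def snap(n):
    p=camera_params(n); im,d=read_camera(n); return im,d,p
def cloud(d,p):
    K=np.array(p["camera_matrix"],float);k=float(p["k1"])
    v,u=np.mgrid[:d.shape[0],:d.shape[1]].astype(float)
    P=cv2.undistortPoints(np.stack([u.ravel(),v.ravel()],1)[:,None],K,np.array([k,0,0,0,0.]))[:,0]
    C=np.c_[P,np.ones(len(P))]*d.reshape(-1,1)
    R=cv2.Rodrigues(np.array(p["rvec"],float))[0]
    W=(C-np.array(p["tvec"],float).ravel())@R
    W[d.ravel()==0]=np.nan
    return W.reshape(*d.shape,3)
def plane(uv,z,p):
    K=np.array(p["camera_matrix"],float)
    P=cv2.undistortPoints(np.array(uv,float).reshape(-1,1,2),K,np.array([float(p["k1"]),0,0,0,0.]))[:,0]
    R=cv2.Rodrigues(np.array(p["rvec"],float))[0];o=-R.T@np.array(p["tvec"],float).ravel()
    D=np.c_[P,np.ones(len(P))]@R
    return o+D*((z-o[2])/D[:,2])[:,None]
E
python3 - <<'E'
from h import *
for n in("top","scene"):
    im,d,p=snap(n); np.savez(f"{n}0.npz",im=im,d=d,p=p); cv2.imwrite(f"pics/{n}0.png",cv2.resize(im,None,fx=1.5,fy=1.5)); print(n,p)
print(get_state())
E
```

```text
top {'camera_matrix': array([[368.39124843,   0.        , 252.90889252],
       [  0.        , 368.39124843, 196.1433788 ],
       [  0.        ,   0.        ,   1.        ]]), 'k1': -0.09191795018943905, 'rvec': array([ 2.16963772, -2.15155909,  0.15375588]), 'tvec': array([0.25939654, 0.50189985, 0.86695853])}
scene {'camera_matrix': array([[383.89778878,   0.        , 263.40721213],
       [  0.        , 383.89778878, 190.88322017],
       [  0.        ,   0.        ,   1.        ]]), 'k1': -0.041615917595837146, 'rvec': array([ 2.15201346, -0.96600601,  0.40191026]), 'tvec': array([-0.14314643,  0.40904455,  0.48717333])}
{'clock': 0.1, 'joint_positions': array([ 7.21016723e+01,  7.13017818e+00,  9.46280132e+01,  2.84922822e-04,
        7.83523910e+01, -4.73413968e+00]), 'joint_vel': array([-0.01501951, -0.06310773, -0.10075212,  0.11433455,  0.10642706,
        0.05895984]), 'effort': array([ 4.02080686e-04, -4.24935544e+01, -3.66651285e+01, -5.25294342e-05,
        3.96846139e-03,  7.58984726e-06]), 'ee_pos': array([0.14788181, 0.63230748, 0.19785316]), 'tcp_rot': array([[-9.73721162e-01,  2.27742710e-01, -5.97787252e-04],
       [ 2.27743435e-01,  9.73719446e-01, -1.83512202e-03],
       [ 1.64141411e-04, -1.92303926e-03, -9.99998137e-01]]), 'contact_force': array([-0.4946648 ,  0.06277905,  0.74608502]), 'wrist_torque': array([-0.04435066,  0.00417218, -0.03869652]), 'gripper_force': 0.0, 'gripper_width': 0.08559502439988234}
```

View pics/top0.png

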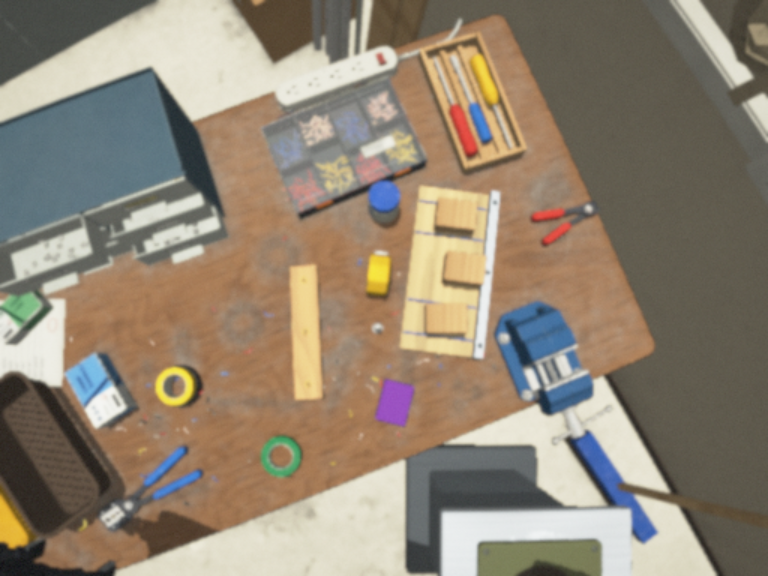

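View pics/scene0.png

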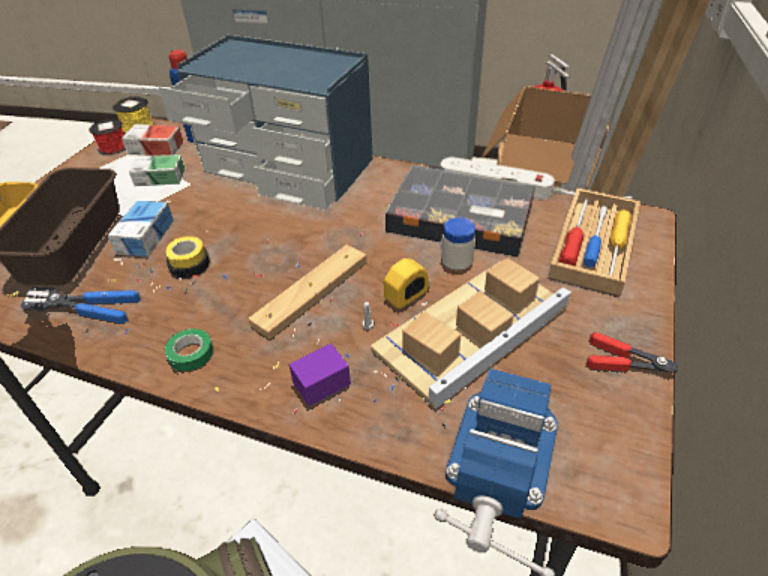

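The top view (1.5x) shows the board near (450,270). The near foot is at (446,319), the fixed foot at (464,268) and the far foot at (456,215). The fence runs from (495,195) to (480,355). The rail is at (306,332), the jar at (384,200), the tape at (378,275), the bolt at (377,328) and the purple look-alike at (395,402), which I'll leave alone.

```bash
cat > m.py <<'E'
from h import *
def comps(n,im,d,p,show=True):
    W=cloud(d,p); out=[]
    for name,lo,hi in(("54",.048,.060),("34",.029,.039),("18",.0135,.024),("hi",.060,.085)):
        m=((W[...,2]>lo)&(W[...,2]<hi)&(W[...,0]>.2)&(W[...,0]<.95)&(W[...,1]>-.25)&(W[...,1]<.45)).astype(np.uint8)
        m=cv2.morphologyEx(m,cv2.MORPH_OPEN,np.ones((3,3)))
        nl,L,S,C=cv2.connectedComponentsWithStats(m)
        for i in range(1,nl):
            if S[i,4]<60: continue
            P=W[L==i]; r=cv2.minAreaRect((P[:,:2]*1000).astype(np.float32))
            print(n,name,S[i,4],"px",C[i].round(),"rect",np.round(r[0],1),np.round(r[1],1),round(r[2],1),"z",round(np.median(P[:,2])*1000,1))
if __name__=="__main__":
    for n in("top","scene"):
        f=np.load(f"{n}0.npz",allow_pickle=True); comps(n,f["im"],f["d"],f["p"].item())
E
python3 m.py
```

```text
top 54 523 px [304. 142.] rect [630.9 140.6] [65.4 49.5] 83.4 z 54.0
top 54 536 px [310. 178.] rect [541.5 127.9] [65.5 48.6] 83.0 z 53.9
top 54 72 px [253. 173.] rect [553.  265.2] [32.2 15.4] 84.9 z 54.8
top 54 74 px [251. 190.] rect [512.1 269.4] [32.2 12.6] 82.5 z 55.1
top 54 550 px [297. 212.] rect [460.2 158. ] [47.7 64.8] 0.3 z 54.0
top 34 1358 px [224.  50.] rect [882.8 342.3] [ 49.8 221.4] 22.2 z 33.6
top 34 182 px [323.  51.] rect [888.8  83.7] [86.2 22. ] 18.7 z 32.5
top 34 211 px [309.  85.] rect [788.2 121.7] [87.3 21.5] 18.1 z 32.2
top 34 660 px [324. 183.] rect [539.   87.6] [ 15.8 278.5] 83.0 z 34.0
top 18 147 px [302.  53.] rect [886.7 135.6] [123.8  10.9] 18.2 z 17.9
top 18 196 px [317.  58.] rect [870.5  96.8] [147.1  10.8] 18.5 z 17.7
top 18 63 px [366. 142.] rect [644.5 -29. ] [12.5 40.4] 11.2 z 15.9
top 18 82 px [369. 156.] rect [607.2 -31.9] [13.8 45.6] 36.8 z 15.8
top 18 1565 px [204. 222.] rect [439.8 383.5] [218.4  44.9] 4.0 z 18.2
top 18 71 px [355. 254.] rect [360.8  11.6] [36.7 12.9] 13.0 z 15.7
top 18 376 px [187. 304.] rect [238.9 418.5] [61.8 60.3] 1.0
[... 1654 characters left out ...]
7 px [125. 231.] rect [239.6 419.1] [64.8 61.8] 59.1 z 18.4
scene 18 127 px [408. 227.] rect [643.9 -24.6] [13.3 58.5] 11.2 z 15.8
scene 18 131 px [406. 240.] rect [612.2 -38.1] [14.8 55.7] 40.6 z 15.9
scene 18 77 px [442. 242.] rect [654.8 -97.6] [18.6 25.9] 28.4 z 15.7
scene 18 60 px [343. 370.] rect [302.2 -88.4] [ 6.7 20.1] 24.0 z 19.4
scene hi 281 px [306. 152.] rect [653.7 258.1] [49.9 48.6] 81.2 z 71.9
scene hi 446 px [501. 179.] rect [ 857.3 -128.3] [213.3   5.2] 29.9 z 71.7
scene hi 353 px [346. 254.] rect [450.8  15. ] [27.3 74.8] 21.8 z 79.6
scene hi 304 px [340. 278.] rect [404.6  -4. ] [ 9.5 74.8] 24.6 z 75.2
scene hi 909 px [330. 318.] rect [333.6 -32.9] [21.8 74.8] 22.5 z 75.2
```

Request:
{"api": "drive_tool", "payload": {
  "deltas": "75 0.52 -0.79 0 0 0 -0.106;75 0.52 -0.79 0 0 0 -0.106;75 0.52 -0.79 0 0 0 -0.106;75 0.52 -0.79 0 0 0 -0.106;75 0.52 -0.79 0 0 0 -0.106",
  "squeeze": 30
}}

```text
clock: 0.52
ee_pos: [0.2277, 0.5115, 0.1985]
tcp_rot: [[-0.844, 0.537, 0.0], [0.537, 0.844, -0.002], [-0.001, -0.001, -1.0]]
contact_force: [-1.1, 1.8, -0.6]
gripper_width: 0.0638
gripper_force: 0.0
```

Request:
{"api": "drive_tool", "payload": {
  "deltas": "75 0.52 -0.79 0 0 0 -0.106;75 0.52 -0.79 0 0 0 -0.106;75 0.52 -0.79 0 0 0 -0.106;75 0.52 -0.79 0 0 0 -0.106;75 0.52 -0.79 0 0 0 -0.106"
}}

```text
clock: 0.93
ee_pos: [0.3054, 0.394, 0.1988]
tcp_rot: [[-0.622, 0.783, 0.0], [0.783, 0.622, -0.001], [-0.001, -0.0, -1.0]]
contact_force: [-0.5, 0.4, 0.1]
gripper_width: 0.0641
gripper_force: 0.0
```

Request:
{"api": "drive_tool", "payload": {
  "deltas": "75 0.52 -0.79 0 0 0 -0.106;75 0.52 -0.79 0 0 0 -0.106;75 0.52 -0.79 0 0 0 -0.106;75 0.52 -0.79 0 0 0 -0.106;75 0.52 -0.79 0 0 0 -0.106"
}}

```text
clock: 1.35
ee_pos: [0.3833, 0.2762, 0.1989]
tcp_rot: [[-0.332, 0.943, 0.0], [0.943, 0.332, -0.0], [-0.0, 0.0, -1.0]]
contact_force: [-0.1, 0.6, -0.3]
gripper_width: 0.0638
gripper_force: 0.0
```

Request:
{"api": "drive_tool", "payload": {
  "deltas": "75 0.53 -0.79 -0.3 0 0 -0.106;75 0.53 -0.79 -0.3 0 0 -0.106;75 0.53 -0.79 -0.3 0 0 -0.106;75 0.53 -0.79 -0.3 0 0 -0.106;75 0.53 -0.79 -0.3 0 0 -0.106;75 0.53 -0.79 -0.3 0 0 -0.106;75 0.53 -0.79 -0.3 0 0 -0.106"
}}

```text
clock: 1.93
ee_pos: [0.4614, 0.1605, 0.154]
tcp_rot: [[-0.011, 1.0, -0.0], [1.0, 0.011, 0.001], [0.001, -0.0, -1.0]]
contact_force: [1.1, -0.4, 0.0]
gripper_width: 0.0642
gripper_force: 0.0
```

Request:
{"api": "drive_tool", "payload": {
  "deltas": "75 0 -0.015 -0.2 0 0 0;75 0 -0.015 -0.4 0 0 0;75 0 -0.015 -0.6 0 0 0;75 0 -0.015 -0.75 0 0 0;75 0 -0.015 -0.82 0 0 0;75 0 -0.015 -0.88 0 0 0;75 0 -0.015 -0.88 0 0 0"
}}

```text
clock: 2.52
ee_pos: [0.4606, 0.1575, 0.0211]
tcp_rot: [[-0.011, 1.0, -0.002], [1.0, 0.011, -0.0], [-0.0, -0.002, -1.0]]
contact_force: [-0.7, -0.5, 0.2]
gripper_width: 0.0637
gripper_force: 0.0
```

Request:
{"api": "drive_tool", "payload": {
  "deltas": "40 0 0 0 0 0 0;40 0 0 0 0 0 0;40 0 0 0 0 0 0;40 0 0 0 0 0 0;40 0 0 0 0 0 0;40 0 0 0 0 0 0"
}}

```text
clock: 3.02
ee_pos: [0.462, 0.1566, 0.0226]
tcp_rot: [[-0.009, 1.0, 0.001], [1.0, 0.009, 0.0], [0.0, 0.001, -1.0]]
contact_force: [0.2, 0.6, -0.6]
gripper_width: 0.0342
gripper_force: 0.0
```

The fingers closed to 34 mm with no force, so the foot isn't between them. I'll look.

```bash
python3 - <<'E'
from h import *
im,d,p=snap("scene"); a=cv2.resize(im[130:290,220:420],None,fx=3,fy=3,interpolation=cv2.INTER_CUBIC)
cv2.imwrite("pics/s1.png",a)
E
sed -i 's/^if __name__.*/if __name__=="__main__" and 0:/' m.py
python3 - <<'E'
from m import *
im,d,p=snap("top"); comps("top",im,d,p)
E
```

```text
top 54 519 px [304. 142.] rect [631.2 140.5] [65.9 48.8] 83.4 z 53.9
top 54 169 px [307. 172.] rect [558.1 128.4] [23.2 61.6] 1.2 z 54.1
top 54 74 px [250. 190.] rect [511.2 269.6] [31.2 13. ] 89.7 z 53.6
top 34 1344 px [224.  50.] rect [883.1 342.4] [ 50.7 220.4] 22.1 z 33.7
top 34 212 px [323.  51.] rect [886.1  83.7] [90.3 21.4] 18.0 z 32.6
top 34 217 px [309.  86.] rect [787.9 121.4] [90.4 22. ] 20.1 z 32.3
top 34 270 px [328. 149.] rect [620.3  77.5] [ 15.6 114.9] 83.2 z 33.8
top 34 99 px [319. 230.] rect [419.7 102.4] [15.1 38.3] 82.3 z 34.1
top 18 157 px [302.  52.] rect [887.2 136.1] [125.3  10.2] 18.1 z 17.8
top 18 201 px [316.  57.] rect [873.5  97. ] [152.7  12.3] 19.0 z 18.0
top 18 66 px [315.  84.] rect [797.9 103. ] [43.2  9.9] 18.2 z 18.7
top 18 61 px [369. 141.] rect [646.4 -36.3] [13.7 35.3] 15.5 z 16.1
top 18 89 px [370. 156.] rect [608.3 -33.6] [13.4 50.1] 33.7 z 16.2
top 18 1566 px [204. 222.] rect [439.8 383.6] [218.6  45.3] 4.0 z 18.3
top 18 374 px [187. 304.] rect [239.  418.6] [62.3 60. ] 1.9 z 19.4
top hi 808 px [424.  81.] rect [ 796.6 -162.1] [354.1   7.4] 30.0 z 72.7
top hi 359 px [255. 131.] rect [652.5 260.2] [48.5 47.9] 0.5 z 72.4
top hi 76 px [347. 225.] rect [427.7  42.6] [40.7  8.3] 22.5 z 77.0
```

View pics/s1.png

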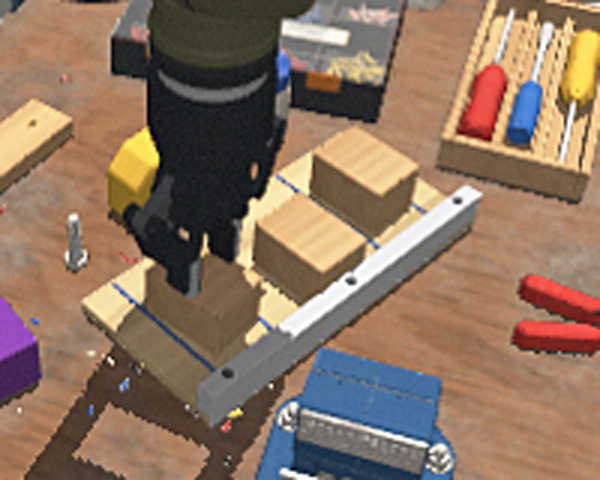

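The fingertips appear to stand over the foot's top face near (190,285) in the crop, even though TCP z reads 22 mm. I'll check this against the depth and the projected TCP.

```bash
python3 - <<'E'
from h import *
s=get_state(); print(s["ee_pos"],s["joint_positions"],s["gripper_width"])
im,d,p=snap("scene"); W=cloud(d,p)
x=cv2.projectPoints(np.array([s["ee_pos"],[0.4615,.158,.054]]),p["rvec"],p["tvec"],p["camera_matrix"],np.array([p["k1"],0,0,0,0.]))[0]
print(x.reshape(-1,2))
for v in range(200,240,3): print(v,[(u,*(W[v,u]*1000).round().astype(int)) for u in range(274,304,4)])
im,d,p=snap("wrist"); cv2.imwrite("pics/w1.png",im)
E
```

```text
[0.4617285  0.1565915  0.02224527] [ 1.24223326e+01 -3.06087025e+00  1.23245387e+02  5.89048655e-05
  5.97952375e+01  1.19186522e+01] 0.03441677001628965
[[286.9629209  231.6302196 ]
 [286.81087339 221.03600636]]
200 [(274, np.int64(415), np.int64(153), np.int64(151)), (278, np.int64(439), np.int64(163), np.int64(127)), (282, np.int64(438), np.int64(153), np.int64(134)), (286, np.int64(441), np.int64(146), np.int64(137)), (290, np.int64(445), np.int64(140), np.int64(137)), (294, np.int64(481), np.int64(157), np.int64(100)), (298, np.int64(480), np.int64(147), np.int64(107)), (302, np.int64(490), np.int64(144), np.int64(102))]
203 [(274, np.int64(407), np.int64(146), np.int64(155)), (278, np.int64(437), np.int64(162), np.int64(122)), (282, np.int64(439), np.int64(154), np.int64(125)), (286, np.int64(438), np.int64(144), np.int64(132)), (290, np.int64(447), np.int64(141), np.int64(128)), (294, np.int64(481), np.int64(157), np.int64(92)), (298, np.int64(484), np.int64(150), np.int64(94)), (302, np.int64(555), np.int64(189), np.int64(14))]
206 [(274, np.int64(404), np.int64(143), np.int6
[... 4225 characters left out ...]
), np.int64(152), np.int64(32)), (286, np.int64(441), np.int64(142), np.int64(38)), (290, np.int64(440), np.int64(132), np.int64(47)), (294, np.int64(445), np.int64(126), np.int64(47)), (298, np.int64(458), np.int64(126), np.int64(35)), (302, np.int64(472), np.int64(125), np.int64(24))]
239 [(274, np.int64(435), np.int64(169), np.int64(13)), (278, np.int64(441), np.int64(163), np.int64(12)), (282, np.int64(439), np.int64(151), np.int64(23)), (286, np.int64(440), np.int64(142), np.int64(30)), (290, np.int64(441), np.int64(132), np.int64(37)), (294, np.int64(446), np.int64(126), np.int64(37)), (298, np.int64(459), np.int64(126), np.int64(25)), (302, np.int64(474), np.int64(126), np.int64(12))]
```

View pics/w1.png

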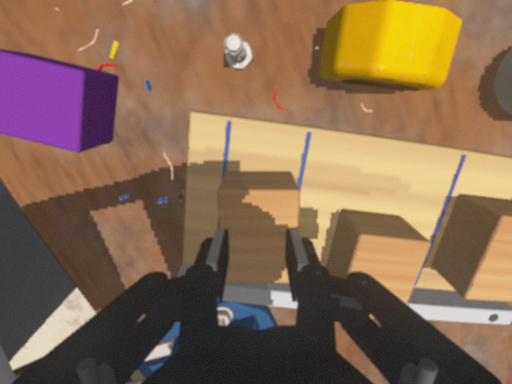

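```bash
python3 - <<'E'
from h import *
s=get_state(); R=np.array(s["tcp_rot"])
im,d,p=snap("wrist"); W=cloud(d,p)
for u,v in [(258,200),(258,250),(225,140),(340,170),(380,235),(380,300),(290,240),(296,260),(220,240),(215,260),(239,50),(400,60)]: print((u,v),(np.nanmedian(W[v-1:v+2,u-1:u+2].reshape(-1,3),0)*1000).round(),d[v,u])
T=(W-s["ee_pos"])@R
m=(d>0)&(d<.25); m[:225]=0; print(s["ee_pos"])
for nm,a,b in(("L",190,232),("R",284,330)):
    q=T[225:275,a:b][m[225:275,a:b]]; print(nm,(np.percentile(q,[2,25,50,75,98],axis=0)*1000).round())
print(p)
E
```

```text
(258, 200) [462. 183.  54.] 0.15383515
(258, 250) [462. 150.  54.] 0.16362709
(225, 140) [439. 211.  12.] 0.18453981
(340, 170) [521. 190.  12.] 0.19189955
(380, 235) [537. 160.  52.] 0.16327365
(380, 300) [507. 169. 118.] 0.09817971
(290, 240) [479. 168.  73.] 0.14098471
(296, 260) [479. 169.  90.] 0.12326074
(220, 240) [442. 168.  73.] 0.14069773
(215, 260) [442. 167.  91.] 0.12446526
(239, 50) [451. 263.  45.] 0.13634293
(400, 60) [529. 258.  59.] 0.12473705
[0.46157358 0.15659062 0.022059  ]
L [[-39. -53. -80.]
 [-13. -35. -63.]
 [  7. -23. -47.]
 [ 11. -18.   9.]
 [ 14. -16.  11.]]
R [[-43.  17. -80.]
 [-17.  19. -63.]
 [  7.  26. -45.]
 [ 11.  45.   9.]
 [ 14.  56.  11.]]
{'camera_matrix': array([[267.93507432,   0.        , 256.7510136 ],
       [  0.        , 267.93507432, 186.86499958],
       [  0.        ,   0.        ,   1.        ]]), 'k1': -0.04933859660011719, 'rvec': array([-2.81022126e+00, -1.30359122e-02, -5.92827792e-04]), 'tvec': array([-0.46262676,  0.15930689,  0.2638309 ])}
```

Request:
{"api": "drive_tool", "payload": {
  "deltas": "40 0 0 0.1 0 0 0;40 0 0 0.2 0 0 0;40 0 0 0.33 0 0 0;40 0 0 0.33 0 0 0;40 0 0 0.33 0 0 0"
}}

```text
clock: 3.68
ee_pos: [0.4626, 0.1568, 0.0726]
tcp_rot: [[-0.009, 1.0, 0.003], [1.0, 0.009, 0.001], [0.001, 0.003, -1.0]]
contact_force: [-0.9, -0.7, -0.9]
gripper_width: 0.0343
gripper_force: 0.0
```

```bash
python3 - <<'E'
from h import *
s=get_state(); R=np.array(s["tcp_rot"])
ims=[]
im,d,p=snap("scene"); W=cloud(d,p)
q=cv2.projectPoints(np.array([s["ee_pos"]]),p["rvec"],p["tvec"],p["camera_matrix"],np.array([p["k1"],0,0,0,0.]))[0].ravel(); print("TCP px scene",q)
c=im[150:250,240:340].copy(); cv2.circle(c,(int(q[0])-240,int(q[1])-150),1,(0,0,255),-1); ims.append(cv2.resize(c,(400,400),interpolation=cv2.INTER_CUBIC))
im,d,p=snap("wrist")
q=cv2.projectPoints(np.array([s["ee_pos"]]),p["rvec"],p["tvec"],p["camera_matrix"],np.array([p["k1"],0,0,0,0.]))[0].ravel(); print("TCP px wrist",q)
c=im.copy(); cv2.circle(c,(int(q[0]),int(q[1])),2,(0,0,255),-1); ims.append(cv2.resize(c[150:310,180:340],(400,400)))
cv2.imwrite("pics/t2.png",np.hstack(ims)); W=cloud(d,p)
T=((W-s["ee_pos"])@R)*1000
for v in range(200,250,4): print(v,[(u,*T[v,u].round().astype(int).tolist()) for u in (216,222,228,232,284,288,292,298)])
print(s["ee_pos"],s["contact_force"])
E
```

```text
TCP px scene [287.88829288 214.69272329]
TCP px wrist [258.68895475 218.67448704]
200 [(216, -10, -40, 60), (222, -10, -34, 61), (228, 7, -24, 19), (232, 7, -21, 19), (284, 7, 19, 18), (288, 7, 23, 19), (292, -10, 32, 60), (298, -10, 37, 61)]
204 [(216, -14, -40, 60), (222, -14, -34, 60), (228, 4, -24, 18), (232, 4, -21, 18), (284, 4, 20, 19), (288, 3, 23, 20), (292, -14, 32, 61), (298, -13, 37, 60)]
208 [(216, -18, -40, 60), (222, -18, -35, 61), (228, 0, -24, 19), (232, 0, -21, 18), (284, 1, 20, 17), (288, 0, 23, 19), (292, -18, 32, 60), (298, -17, 37, 59)]
212 [(216, -22, -41, 60), (222, -22, -35, 60), (228, -4, -24, 19), (232, -3, -21, 18), (284, -3, 20, 18), (288, -23, 28, 61), (292, -23, 32, 61), (298, -22, 38, 61)]
216 [(216, -26, -41, 60), (222, -26, -35, 60), (228, -7, -24, 19), (232, -6, -21, 18), (284, -6, 20, 18), (288, -27, 29, 62), (292, -26, 32, 60), (298, -27, 38, 61)]
220 [(216, -31, -41, 60), (222, -31, -35, 60), (228, -11, -25, 21), (232, -10, -21, 19), (284, -10, 20, 19), (288, -30, 28, 59), (292, -31, 33, 61), (298, -31, 38, 60)]
224 [(216, -35, -41, 60), (222, -3
[... 517 characters left out ...]
), (228, -48, -30, 60), (232, -24, -21, 18), (284, -25, 21, 19), (288, 11, 16, -45), (292, 11, 18, -45), (298, 11, 21, -45)]
240 [(216, 11, -23, -49), (222, 11, -20, -49), (228, 2, -19, -33), (232, -28, -22, 18), (284, -28, 21, 19), (288, 9, 16, -46), (292, 11, 17, -49), (298, 10, 21, -48)]
244 [(216, 11, -22, -54), (222, 11, -19, -53), (228, -1, -19, -33), (232, -49, -25, 47), (284, -56, 25, 59), (288, 7, 16, -46), (292, 12, 17, -54), (298, 11, 20, -53)]
248 [(216, 11, -22, -57), (222, 12, -19, -58), (228, -3, -19, -34), (232, -50, -24, 41), (284, -57, 25, 53), (288, 5, 16, -47), (292, 11, 16, -57), (298, 11, 20, -56)]
[0.46261458 0.15683877 0.07259505] [-0.86651639 -0.74336188 -0.89094038]
```

View pics/t2.png

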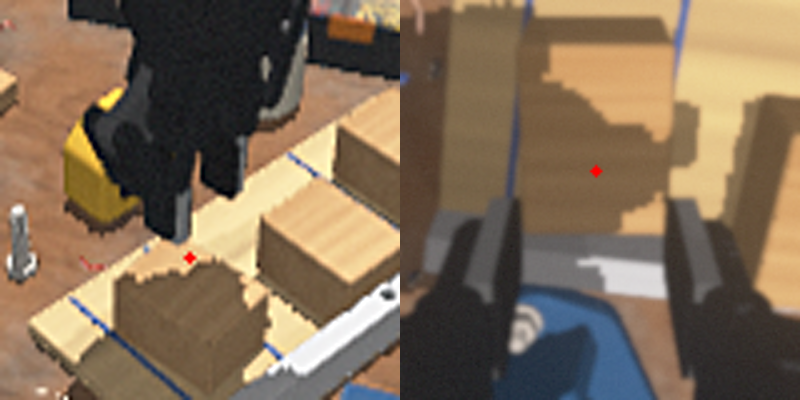

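The measured fingertips sit about 36 mm behind the reported TCP (tool z about -38 at this opening), but they are centred sideways. I'll allow for that offset in z.

Request:
{"api": "drive_tool", "payload": {
  "deltas": "75 -0.005 0.01 0 0 0 0;75 -0.005 0.01 0 0 0 0;75 -0.005 0.01 0 0 0 0;75 -0.005 0.01 -0.12 0 0 0;75 -0.005 0.01 -0.24 0 0 0;75 -0.005 0.01 -0.34 0 0 0;75 -0.005 0.01 -0.42 0 0 0;75 -0.005 0.01 -0.5 0 0 0;75 -0.005 0.01 -0.55 0 0 0;75 -0.005 0.01 -0.55 0 0 0"
}}

```text
clock: 4.62
ee_pos: [0.4594, 0.1578, -0.0129]
tcp_rot: [[-0.009, 1.0, -0.003], [1.0, 0.009, -0.001], [-0.001, -0.003, -1.0]]
contact_force: [0.6, 0.5, -0.1]
gripper_width: 0.0638
gripper_force: 0.0
```

Request:
{"api": "drive_tool", "payload": {
  "deltas": "45 0 0 0 0 0 0;45 0 0 0 0 0 0;45 0 0 0 0 0 0;45 0 0 0 0 0 0;45 0 0 0 0 0 0;45 0 0 0 0 0 0",
  "squeeze": 30
}}

```text
clock: 5.12
ee_pos: [0.4612, 0.1582, -0.0105]
tcp_rot: [[-0.009, 1.0, 0.001], [1.0, 0.009, 0.0], [0.0, 0.001, -1.0]]
contact_force: [-0.4, -0.9, 0.6]
gripper_width: 0.0476
gripper_force: 32.3
```

Request:
{"api": "drive_tool", "payload": {
  "deltas": "45 -0.004 -0.03 0 0 0 -0.01;45 -0.008 -0.06 0 0 0 -0.02;45 -0.012 -0.09 0 0 0 -0.03;45 -0.016 -0.11 0 0 0 -0.0415;45 -0.018 -0.125 0 0 0 -0.0415;45 -0.019 -0.137 0 0 0 -0.0415;45 -0.02 -0.147 0 0 0 -0.0415;45 -0.021 -0.157 0 0 0 -0.0415;45 -0.021 -0.157 0 0 0 -0.0415;45 -0.021 -0.157 0 0 0 -0.0415"
}}

```text
clock: 5.95
ee_pos: [0.4586, 0.1382, -0.0102]
tcp_rot: [[0.123, 0.992, 0.002], [0.992, -0.123, 0.008], [0.008, 0.001, -1.0]]
contact_force: [1.5, 17.3, 0.8]
gripper_width: 0.0477
gripper_force: 32.3
```

Request:
{"api": "drive_tool", "payload": {
  "deltas": "45 0.002 0.016 0 0 0 0;45 0.002 0.016 0 0 0 0;60 0.002 0.016 0 0 0 0;70 0.002 0.016 0 0 0 0;70 0.002 0.016 0 0 0 0;70 0.002 0.016 0 0 0 0;70 0.002 0.016 0.15 0 0 0;70 0.002 0.016 0.3 0 0 0;70 0.002 0.016 0.5 0 0 0;70 0.002 0.016 0.7 0 0 0;70 0.002 0.016 0.7 0 0 0"
}}

```text
clock: 6.87
ee_pos: [0.4623, 0.1375, 0.1007]
tcp_rot: [[0.121, 0.993, 0.011], [0.993, -0.121, 0.002], [0.003, 0.011, -1.0]]
contact_force: [0.8, -0.1, 0.6]
gripper_width: 0.0598
gripper_force: 0.0
```

```bash
python3 - <<'E'
from m import *
print(get_state()["ee_pos"])
im,d,p=snap("scene"); comps("scene",im,d,p)
im,d,p=snap("wrist"); comps("wrist",im,d,p)
E
```

```text
[0.4623498  0.13746676 0.10070869]
scene 54 464 px [342. 183.] rect [633.  139.6] [66.7 50.8] 84.3 z 54.1
scene 54 74 px [263. 183.] rect [512.8 271.7] [32.8 14.9] 62.8 z 54.0
scene 54 157 px [504. 205.] rect [ 805.8 -157.9] [129.4   4.1] 29.6 z 53.4
scene 54 555 px [323. 208.] rect [544.2 126.2] [65.2 49.6] 82.9 z 54.1
scene 54 641 px [294. 228.] rect [458.9 137.1] [65.7 49.3] 82.4 z 54.0
scene 54 176 px [339. 284.] rect [406.8  -3.2] [ 4.8 73.1] 22.0 z 53.3
scene 54 83 px [314. 325.] rect [316.1 -18.8] [ 3.1 34.8] 24.8 z 55.1
scene 54 75 px [340. 333.] rect [332.2 -57.1] [ 2.8 29.4] 23.6 z 54.5
scene 54 86 px [296. 345.] rect [274.2 -16.8] [10.5 23. ] 31.6 z 54.3
scene 34 340 px [347. 117.] rect [902.7 297.7] [ 46.  124.1] 20.1 z 32.4
scene 34 134 px [414. 149.] rect [889.2  82.7] [82.6 19.3] 18.4 z 31.6
scene 34 148 px [381. 162.] rect [788.5 121.4] [84.7 20.6] 16.5 z 31.7
scene 34 884 px [330. 229.] rect [539.2  89.2] [ 20.5 279.5] 82.9 z 34.0
scene 18 162 px [404. 159.] rect [857.5  89. ] [193.2  11.9] 18.7 z 16.9
scene 18 157 px [390. 164.] rect [827.5 105. ] [150.4  31. ] 17.6
[... 2304 characters left out ...]
8. 213.] rect [651.   80.3] [ 1.5 52.4] 82.3 z 19.4
wrist 18 98 px [239. 252.] rect [431.9  59.9] [ 9.3 13.7] 75.6 z 19.2
wrist 18 374 px [235. 267.] rect [421.6  39.4] [85.9 13.1] 16.8 z 18.7
wrist 18 278 px [421. 284.] rect [642.4 -17.7] [13.9 45. ] 9.6 z 16.2
wrist 18 83 px [285. 293.] rect [ 4.771e+02 -3.000e-01] [ 7.8 19.2] 79.6 z 19.5
wrist 18 188 px [501. 362.] rect [ 778.8 -173.3] [35.6  6.9] 31.2 z 18.3
wrist hi 879 px [342.  19.] rect [534.5 263.9] [27.4 23.2] 84.0 z 61.1
wrist hi 2156 px [491.  25.] rect [642.1 250.7] [26.7 39.9] 8.2 z 71.8
wrist hi 2361 px [245. 307.] rect [439.6  35. ] [46.4 90. ] 70.0 z 76.6
wrist hi 393 px [148. 337.] rect [333.1   6.1] [44.3  7.1] 26.5 z 75.2
```

Request:
{"api": "drive_tool", "payload": {
  "deltas": "75 0.3 0.005 0.1 0 0 0;75 0.6 0.005 0.1 0 0 0;75 0.8 0.01 0.1 0 0 0;75 0.8 0.01 0.1 0 0 0"
}}

```text
clock: 7.3
ee_pos: [0.5819, 0.1377, 0.1058]
tcp_rot: [[0.123, 0.992, -0.002], [0.992, -0.123, -0.001], [-0.001, -0.002, -1.0]]
contact_force: [-1.7, 0.6, -0.1]
gripper_width: 0.0635
gripper_force: 0.0
```

Request:
{"api": "drive_tool", "payload": {
  "deltas": "75 0.2 0.005 0 0 0 0;75 0.333 0.01 0 0 0 0;75 0.333 0.01 0 0 0 0;75 0.333 0.01 0 0 0 0;75 0.333 0.01 0 0 0 0"
}}

```text
clock: 7.72
ee_pos: [0.6263, 0.1397, 0.1071]
tcp_rot: [[0.121, 0.993, -0.004], [0.993, -0.121, -0.0], [-0.001, -0.003, -1.0]]
contact_force: [-0.9, 0.1, -0.3]
gripper_width: 0.0641
gripper_force: 0.0
```

Request:
{"api": "drive_tool", "payload": {
  "deltas": "75 0.027 0 0 0 0 0;75 0.027 0 -0.1 0 0 0;75 0.027 0 -0.3 0 0 0;75 0.027 0 -0.45 0 0 0;75 0.027 0 -0.58 0 0 0;75 0.027 0 -0.68 0 0 0;75 0.027 0 -0.74 0 0 0;75 0.027 0 -0.78 0 0 0;75 0.027 0 -0.78 0 0 0;75 0.027 0 -0.78 0 0 0"
}}

```text
clock: 8.55
ee_pos: [0.6325, 0.1401, -0.0074]
tcp_rot: [[0.121, 0.993, 0.001], [0.993, -0.121, 0.0], [0.0, 0.001, -1.0]]
contact_force: [0.5, 0.2, 0.4]
gripper_width: 0.0641
gripper_force: 0.0
```

Request:
{"api": "drive_tool", "payload": {
  "deltas": "45 0 0 0 0 0 0;45 0 0 0 0 0 0;45 0 0 0 0 0 0;45 0 0 0 0 0 0;45 0 0 0 0 0 0;45 0 0 0 0 0 0"
}}

```text
clock: 9.05
ee_pos: [0.6333, 0.1402, -0.0062]
tcp_rot: [[0.121, 0.993, 0.003], [0.993, -0.121, 0.0], [0.001, 0.003, -1.0]]
contact_force: [0.2, 0.0, 6.4]
gripper_width: 0.0477
gripper_force: 33.0
```

Request:
{"api": "drive_tool", "payload": {
  "deltas": "45 -0.007 -0.03 0 0 0 0;45 -0.014 -0.06 0 0 0 0;45 -0.021 -0.09 0 0 0 0;45 -0.028 -0.12 0 0 0 0;45 -0.034 -0.14 0 0 0 0;45 -0.039 -0.155 0 0 0 0;45 -0.04 -0.165 0 0 0 0;45 -0.041 -0.175 0 0 0 0;45 -0.041 -0.175 0 0 0 0;45 -0.041 -0.175 0 0 0 0"
}}

```text
clock: 9.88
ee_pos: [0.6279, 0.1173, -0.006]
tcp_rot: [[0.123, 0.992, 0.005], [0.992, -0.123, 0.006], [0.007, 0.004, -1.0]]
contact_force: [2.2, 11.2, 3.6]
gripper_width: 0.0476
gripper_force: 32.5
```

Request:
{"api": "drive_tool", "payload": {
  "deltas": "45 0.002 0.016 0 0 0 0;45 0.002 0.016 0 0 0 0;60 0.002 0.016 0 0 0 0;72 0.002 0.016 0 0 0 0;72 0.002 0.016 0 0 0 0;72 0.002 0.016 0 0 0 0;72 0.002 0.016 0.15 0 0 0;72 0.002 0.016 0.3 0 0 0;72 0.002 0.016 0.5 0 0 0;72 0.002 0.016 0.75 0 0 0;72 0.002 0.016 0.75 0 0 0;72 0.002 0.016 0.75 0 0 0"
}}

```text
clock: 10.88
ee_pos: [0.6283, 0.1161, 0.108]
tcp_rot: [[0.121, 0.993, 0.006], [0.993, -0.121, 0.0], [0.001, 0.006, -1.0]]
contact_force: [0.1, 1.0, -1.2]
gripper_width: 0.0616
gripper_force: 0.0
```

```bash
python3 - <<'E' | grep -E "54 [0-9]{3,} .*(6[0-9]\.|4[0-9]\.).* z|34 [0-9]{3,4} px|18 1"
from m import *
for n in("scene","wrist","top"):
    im,d,p=snap(n); comps(n,im,d,p)
E
```

```text
scene 54 154 px [269. 183.] rect [528.6 258.3] [30.5 57.6] 57.1 z 54.1
scene 54 492 px [349. 189.] rect [627.8 116.8] [65.6 49.8] 83.9 z 53.9
scene 54 127 px [505. 208.] rect [ 795.3 -164.2] [109.8   3.8] 29.3 z 53.6
scene 54 553 px [323. 207.] rect [543.9 127. ] [65.4 49.9] 83.0 z 54.1
scene 54 645 px [294. 228.] rect [459.1 137.6] [66.  49.8] 82.0 z 53.9
scene 54 105 px [330. 281.] rect [401.1   9.7] [ 4.1 41.6] 21.2 z 53.5
scene 34 422 px [320. 112.] rect [872.  370.8] [ 47.8 155.2] 21.5 z 32.1
scene 34 132 px [415. 149.] rect [888.8  81.4] [82.8 18.6] 20.5 z 31.8
scene 34 147 px [381. 163.] rect [786.  123.2] [87.3 20.5] 21.9 z 32.0
scene 34 928 px [331. 227.] rect [540.2  96.2] [ 34.7 278.2] 82.9 z 34.0
scene 18 104 px [406. 152.] rect [888.9 101.7] [126.6  11.5] 21.2 z 17.0
scene 18 1303 px [204. 192.] rect [441.4 383.7] [220.9  47.3] 3.9 z 18.1
scene 18 147 px [411. 229.] rect [646.7 -33.6] [13.3 73.3] 11.1 z 15.6
scene 18 131 px [407. 240.] rect [612.6 -38.3] [14.1 55.6] 35.5 z 15.8
wrist 54 1692 px [126.  28.] rect [534.3 264.5] [34.4 56.2] 84.9 z 54.9
wrist 54 164 px [265. 
[... 1846 characters left out ...]
3
top 54 329 px [308. 144.] rect [627.1 129.6] [41.6 48.7] 85.0 z 53.8
top 54 540 px [310. 178.] rect [542.1 127.9] [65.6 48.8] 83.2 z 53.9
top 54 557 px [306. 214.] rect [456.1 138.4] [65.6 48.1] 83.1 z 54.1
top 34 1351 px [223.  50.] rect [883.  342.3] [ 51.  221.5] 21.4 z 33.6
top 34 113 px [320.  44.] rect [905.5  89.6] [49.7 21.5] 15.3 z 32.2
top 34 184 px [308.  85.] rect [785.6 121.6] [82.9 22.8] 19.9 z 32.1
top 34 128 px [326. 167.] rect [571.   83.4] [15.6 55.9] 83.8 z 34.1
top 34 314 px [322. 209.] rect [469.8  96.2] [ 15.4 138.9] 83.2 z 34.0
top 18 144 px [302.  53.] rect [886.5 135.7] [125.6   9.7] 18.9 z 17.8
top 18 1572 px [204. 222.] rect [439.7 383.4] [218.6  45.4] 3.7 z 18.1
```

The feet row is straight and within about 1 mm, with centres at (459,137), (543,127) and (627,117) mm. Next is the rail.

Request:
{"api": "drive_tool", "payload": {
  "deltas": "72 0 0 0.25 0 0 -0.03;72 -0.2 0.3 0.3 0 0 -0.07;72 -0.4 0.6 0.3 0 0 -0.11;72 -0.627 0.89 0.3 0 0 -0.15;72 -0.627 0.89 0.3 0 0 -0.19;72 -0.627 0.89 0.3 0 0 -0.22"
}}

```text
clock: 11.53
ee_pos: [0.5273, 0.2535, 0.1471]
tcp_rot: [[0.727, 0.687, -0.005], [0.687, -0.727, 0.0], [-0.004, -0.004, -1.0]]
contact_force: [0.3, -0.0, -0.0]
gripper_width: 0.061
gripper_force: 0.0
```

Request:
{"api": "drive_tool", "payload": {
  "deltas": "72 -0.2 0.3 0 0 0 -0.04;72 -0.4 0.6 0 0 0 -0.08;72 -0.627 0.89 0 0 0 -0.12;72 -0.627 0.89 0 0 0 -0.16;72 -0.627 0.89 0 0 0 -0.2;72 -0.627 0.89 0 0 0 -0.219;72 -0.627 0.89 0 0 0 -0.219;72 -0.627 0.89 0 0 0 -0.219;72 -0.627 0.89 0 0 0 -0.219"
}}

```text
clock: 12.28
ee_pos: [0.4378, 0.3824, 0.1482]
tcp_rot: [[0.997, 0.072, -0.002], [0.072, -0.997, -0.001], [-0.002, 0.001, -1.0]]
contact_force: [0.1, 0.0, 1.0]
gripper_width: 0.0616
gripper_force: 0.0
```

```bash
python3 - <<'E' | grep -E "^\[|18 [0-9]{4,}"
from m import *
print(get_state()["ee_pos"])
for n in("scene","wrist"):
    im,d,p=snap(n); comps(n,im,d,p)
E
```

```text
[0.43778012 0.38241998 0.14824272]
scene 18 1297 px [204. 192.] rect [441.1 383.9] [220.9  47.6] 4.0 z 18.1
wrist 18 6938 px [256. 154.] rect [441.  384.1] [218.2  45.4] 3.8 z 18.2
```

Request:
{"api": "drive_tool", "payload": {
  "deltas": "72 0.021 0.011 -0.2 0 0 0;72 0.021 0.011 -0.45 0 0 0;72 0.021 0.011 -0.7 0 0 0;72 0.021 0.011 -0.9 0 0 0;72 0.021 0.011 -1 0 0 0;72 0.021 0.011 -1 0 0 0;72 0.021 0.011 -1 0 0 0;72 0.021 0.011 -1 0 0 0"
}}

```text
clock: 13.05
ee_pos: [0.4426, 0.3854, 0.0012]
tcp_rot: [[0.998, 0.07, 0.002], [0.07, -0.998, 0.002], [0.002, -0.001, -1.0]]
contact_force: [0.0, 0.8, -0.0]
gripper_width: 0.0615
gripper_force: 0.0
```

Request:
{"api": "drive_tool", "payload": {
  "deltas": "72 0 0 -0.06 0 0 0;72 0 0 -0.12 0 0 0;72 0 0 -0.17 0 0 0;72 0 0 -0.2 0 0 0;72 0 0 -0.2 0 0 0;72 0 0 -0.2 0 0 0;72 0 0 -0.2 0 0 0"
}}

```text
clock: 13.63
ee_pos: [0.4413, 0.3849, -0.0303]
tcp_rot: [[0.998, 0.07, 0.0], [0.07, -0.998, 0.0], [0.0, -0.0, -1.0]]
contact_force: [0.2, -0.1, 1.1]
gripper_width: 0.0616
gripper_force: 0.0
```

Request:
{"api": "drive_tool", "payload": {
  "deltas": "72 0 0 -0.03 0 0 0;72 0 0 -0.03 0 0 0;72 0 0 -0.03 0 0 0;72 0 0 -0.03 0 0 0"
}}

```text
clock: 13.97
ee_pos: [0.4412, 0.3848, -0.035]
tcp_rot: [[0.998, 0.07, -0.0], [0.07, -0.998, -0.0], [-0.0, 0.0, -1.0]]
contact_force: [-0.2, -0.7, -0.8]
gripper_width: 0.0611
gripper_force: 0.0
```

Request:
{"api": "drive_tool", "payload": {
  "deltas": "42 0 0 0 0 0 0;42 0 0 0 0 0 0;42 0 0 0 0 0 0;42 0 0 0 0 0 0;42 0 0 0 0 0 0;42 0 0 0 0 0 0",
  "squeeze": 40
}}

```text
clock: 14.47
ee_pos: [0.4418, 0.3852, -0.0342]
tcp_rot: [[0.998, 0.07, 0.001], [0.07, -0.998, 0.001], [0.001, -0.001, -1.0]]
contact_force: [-0.3, 0.3, 4.4]
gripper_width: 0.0444
gripper_force: 45.2
```

Request:
{"api": "drive_tool", "payload": {
  "deltas": "42 0 0 0.05 0 0 0;42 0 0 0.15 0 0 0;42 0 0 0.3 0 0 0;42 0 0 0.45 0 0 0;42 0 0 0.6 0 0 0;42 0 0 0.75 0 0 0;42 0 0 0.85 0 0 0;42 0 0 0.9 0 0 0;42 0 0 0.9 0 0 0;42 0 0 0.9 0 0 0;42 0 0 0.9 0 0 0"
}}

```text
clock: 15.38
ee_pos: [0.4401, 0.384, 0.0981]
tcp_rot: [[0.998, 0.07, -0.003], [0.07, -0.998, -0.002], [-0.003, 0.002, -1.0]]
contact_force: [0.2, 0.3, -1.2]
gripper_width: 0.0444
gripper_force: 41.8
```

```bash
cat > rail.py <<'E'
from h import *
s=get_state(); R=np.array(s["tcp_rot"]); print(s["ee_pos"],R.round(3).tolist(),s["gripper_width"])
for n in("scene","wrist"):
    im,d,p=snap(n); W=cloud(d,p); hsv=cv2.cvtColor(im,cv2.COLOR_BGR2HSV)
    zc=s["ee_pos"][2]+.0522  # expected top
    D=np.linalg.norm(W[...,:2]-s["ee_pos"][:2],axis=-1)
    m=(abs(W[...,2]-zc)<.012)&(D<.14)&(hsv[...,1]>60)&(hsv[...,2]>80)
    m=cv2.morphologyEx(m.astype(np.uint8),cv2.MORPH_OPEN,np.ones((3,3)))>0
    P=W[m]; r=cv2.minAreaRect((P[:,:2]*1000).astype(np.float32))
    A=np.c_[P[:,:2]-s["ee_pos"][:2],np.ones(len(P))]; c=np.linalg.lstsq(A,P[:,2],rcond=None)[0]
    for _ in range(3):
        k=abs(A@c-P[:,2])<.003; c=np.linalg.lstsq(A[k],P[k,2],rcond=None)[0]
    r=cv2.minAreaRect((P[k,:2]*1000).astype(np.float32))
    print(n,m.sum(),np.round(r[0],1),np.round(r[1],1),round(r[2],1),"top z",(c[2]*1000).round(1),"slope",c[:2].round(3))
E
python3 rail.py
```

```text
[0.44006316 0.38398487 0.09805003] [[0.998, 0.07, -0.003], [0.07, -0.998, -0.002], [-0.003, 0.002, -1.0]] 0.044381365506252025
scene 1296 [440.5 384.4] [221.9  47.1] 3.7 top z 150.3 slope [-0.005  0.013]
wrist 26875 [470.1 386.4] [159.   45.4] 3.8 top z 150.4 slope [-0.005 -0.002]
```

Request:
{"api": "drive_tool", "payload": {
  "deltas": "42 0.03 -0.07 0 0 0 -0.003;42 0.08 -0.2 0 0 0 -0.007;42 0.14 -0.35 0 0 0 -0.012;42 0.2 -0.5 0 0 0 -0.017;42 0.26 -0.65 0 0 0 -0.022;42 0.31 -0.78 0 0 0 -0.027;42 0.34 -0.858 0 0 0 -0.03"
}}

```text
clock: 16.07
ee_pos: [0.4926, 0.2535, 0.0993]
tcp_rot: [[1.0, -0.027, -0.001], [-0.027, -1.0, -0.001], [-0.001, 0.001, -1.0]]
contact_force: [0.7, 0.2, -1.6]
gripper_width: 0.0442
gripper_force: 41.8
```

Request:
{"api": "drive_tool", "payload": {
  "deltas": "42 0.05 -0.13 0 0 0 -0.005;42 0.11 -0.28 0 0 0 -0.01;42 0.17 -0.43 0 0 0 -0.015;42 0.23 -0.58 0 0 0 -0.02;42 0.28 -0.7 0 0 0 -0.025;42 0.32 -0.81 0 0 0 -0.029;42 0.34 -0.858 0 0 0 -0.03;42 0.34 -0.858 0 0 0 -0.03;42 0.34 -0.858 0 0 0 -0.03;42 0.34 -0.858 0 0 0 -0.03"
}}

```text
clock: 16.9
ee_pos: [0.5428, 0.1281, 0.0998]
tcp_rot: [[0.993, -0.117, -0.001], [-0.117, -0.993, 0.0], [-0.001, -0.0, -1.0]]
contact_force: [-0.5, -1.0, -1.4]
gripper_width: 0.0441
gripper_force: 41.8
```

```bash
python3 rail.py; python3 - <<'E' | grep -E "54 [3-9]"
from m import *
for n in("scene","wrist"):
    im,d,p=snap(n); comps(n,im,d,p)
E
```

```text
[0.54275301 0.12808086 0.09977907] [[0.993, -0.117, -0.001], [-0.117, -0.993, 0.0], [-0.001, -0.0, -1.0]] 0.04413248212246276
scene 1353 [542.3 128.5] [ 46.4 220.3] 82.9 top z 152.0 slope [-0.001  0.013]
wrist 26768 [572.7 125. ] [ 45.3 158.6] 83.2 top z 152.4 slope [-0.002 -0.002]
scene 54 67 px [303. 162.] rect [635.8 251.7] [12.2 38.3] 20.8 z 53.2
scene 54 465 px [350. 190.] rect [627.9 115.8] [64.2 50.4] 84.2 z 54.0
scene 54 554 px [323. 208.] rect [544.2 126.9] [65.7 50. ] 83.2 z 54.0
scene 54 645 px [294. 228.] rect [458.7 137.3] [65.9 48.9] 82.6 z 54.0
scene 54 79 px [297. 344.] rect [274.7 -17.1] [10.8 22.4] 28.8 z 55.3
wrist 54 75 px [17. 41.] rect [691.4 302.2] [ 3.5 17.6] 26.0 z 48.9
wrist 54 576 px [103.  82.] rect [650.4 241.6] [21.1 50.9] 74.8 z 52.3
wrist 54 443 px [376. 257.] rect [464.  21.] [ 7.1 74. ] 22.0 z 53.4
```

Request:
{"api": "drive_tool", "payload": {
  "deltas": "42 0.003 -0.008 -0.05 0 0 0;42 0.003 -0.008 -0.12 0 0 0;42 0.003 -0.008 -0.2 0 0 0;42 0.003 -0.008 -0.27 0 0 0;42 0.003 -0.008 -0.33 0 0 0;42 0.003 -0.008 -0.38 0 0 0;42 0.003 -0.008 -0.42 0 0 0;42 0.003 -0.008 -0.445 0 0 0;42 0.003 -0.008 -0.457 0 0 0;42 0.003 -0.008 -0.457 0 0 0;42 0.003 -0.008 -0.457 0 0 0;42 0.003 -0.008 -0.457 0 0 0;42 0.003 -0.008 -0.457 0 0 0;42 0.003 -0.008 -0.457 0 0 0"
}}

```text
clock: 18.27
ee_pos: [0.544, 0.1263, 0.032]
tcp_rot: [[0.993, -0.118, 0.001], [-0.118, -0.993, 0.0], [0.001, -0.0, -1.0]]
contact_force: [-0.7, 0.4, -1.9]
gripper_width: 0.0442
gripper_force: 41.8
```

```bash
python3 rail.py; python3 - <<'E'
from h import *
im,d,p=snap("scene"); cv2.imwrite("pics/f.png",cv2.resize(im[110:290,200:440],None,fx=3,fy=3,interpolation=cv2.INTER_CUBIC)); s=get_state(); print(s["joint_vel"].round(2),s["contact_force"])
E
```

```text
[0.54399432 0.12627054 0.03200266] [[0.993, -0.118, 0.001], [-0.118, -0.993, 0.0], [0.001, -0.0, -1.0]] 0.04416933540528848
scene 1322 [540.1  83.8] [135.4 221.9] 84.5 top z 84.3 slope [0.005 0.037]
wrist 26873 [573.8 122.8] [ 45.4 158.5] 83.1 top z 84.4 slope [-0.001 -0.   ]
[-0.07  0.07  0.06 -0.03 -0.02 -0.12] [ 0.00412334  0.4587145  -0.59539184]
```

View pics/f.png

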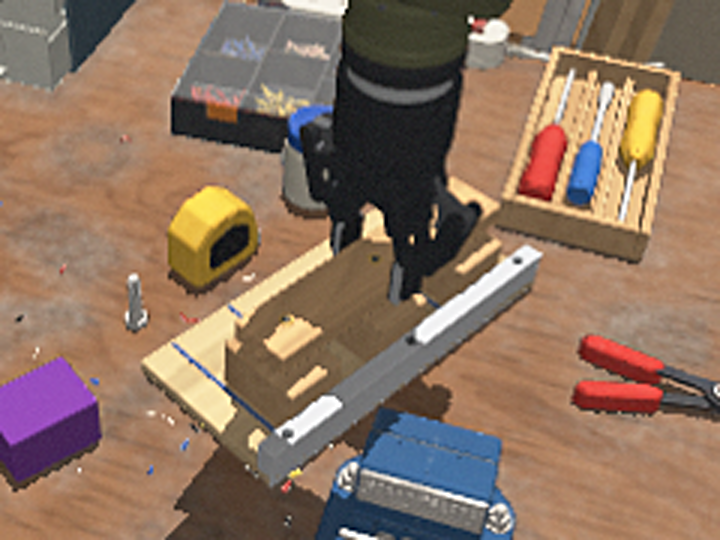

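The view shows the rail level over the row around crop (350,280), with its top at z = 84 mm, so its underside is about 12 mm above the feet. It is centred within about 1 mm, and the jar, tape measure and bolt are standing untouched.

```bash
python3 -c "
from rig import *
print(hand_in())"
```

```text
the job is handed in; nothing more can be done
None
```

I handed the job in with both feet seated within about 1 mm and released, and the rail held level and centred about 12 mm above the row, with the jar, tape measure and bolt untouched; the hand-in call gave no verdict.

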